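# Back the etching press off one notch

## Task

The bed of the small etching press has been wound one notch too far. With a fingertip push the pawl's upright thumb tab over so that the pawl lifts clear of the ratchet wheel and stays up, then push a knob of the star wheel to turn the wheel backward (its top going towards the pawl's pivot) by one notch only, and finally push the tab back until the pawl is fully down in the new notch. Only push, never pinch the tab or a knob, and leave the block on the bed and everything standing around the press where it is.

Things in the scene. Friction and masses are not known exactly. Their poses are not given: they have to be found in the camera images.
- press: Grey etching press fixed to the table, base 240 x 200 mm. Origin: centre of the base's underside; +x along the bed, away from the robot at yaw 0. Outside its cheek at y = -66 mm, on one shaft along y, 110 mm up, sit a ratchet wheel (plane y = -100 mm) and a star wheel (plane y = -165 mm). Tallest part besides tab and knobs: screws at x = 0, y = -66 and +66 mm, 204 mm high.
- star_wheel (a joint): turn in rad of star and ratchet wheel (one piece) about the press's +y: about 0 at the start, positive is backward (top moves along the press's +x, towards the pawl's pivot). 8 teeth, 35 to 45 mm radius: one notch is 0.785 rad, with about 0.1 rad of play either way. Stiff (2 N at a knob), stays where left; moves the bed 35 mm to the press's -x per notch backward.
- pawl (a joint): lift of the pawl in rad about the press's +y axis: 0 is fully down against its stop, grows as the nose rises, 0.75 is the upper stop. The nose is clear of the teeth above about 0.2. The hinge is stiff (about 1 to 2 N at the tab) and the pawl stays where it is left.
- wheel_axis (a point): point on the wheels' axis in the ratchet wheel's plane, 110 mm above the table. Its axes turn with the wheel.
- top_knob (a point): centre of the black knob (26 x 20 x 20 mm) on the uppermost of four spokes (90 degrees apart), 90 mm from the axis, in the plane y = -165 mm of the press. At joint star_wheel 0 the spoke leans 0.393 rad from upright towards the press's -x, one notch back as far towards +x: the knob travels 69 mm along +x at 193 to 200 mm height. Free space on both sides.
- pawl_pivot (a point): pivot of the pawl, in the press's frame at x = 65, y = -100, z = 165 mm. The pawl's arm (10 mm high, 12 mm wide) runs 67 mm from here along the press's -x to the nose.
- tab_top (a point): middle of the upper edge of the pawl's thumb tab, a plate 24 mm wide (along the press's y), 8 mm thick, square to the arm, upper edge 58 mm from the pivot (223 mm above the table, straight above the pivot, when the pawl is down). Pushing it along the press's +x lifts the nose; back along -x lowers it.
- pawl_nose (a point): lower end of the pawl's nose, 65 mm from the pivot, which drops between the teeth at the top of the ratchet wheel.
- tab_front: the front half (4 mm) of the thumb tab, the side facing the press's -x; origin at the pivot.
- tab_back: the back half (4 mm) of the thumb tab, the side facing the press's +x; origin at the pivot.
- knobs_rear: the halves of the four knobs that face forward turning (on the top knob: towards the press's -x, where one pushes to turn it backward); origin on the wheel axis.
- knobs_fore: the other halves of the four knobs (on the top knob: towards the press's +x); origin on the wheel axis.
- block_place (a point): point on the top of the sliding bed (300 x 84 mm aluminium plate, top 63 mm above the table), 105 mm from its middle towards the press's -x, near which the block lies; moves with the bed.
- block: loose wooden printing block 55 x 65 x 18 mm lying on the bed; origin at the centre of its underside. It rides along with the bed.
- ink_tin: loose ink tin, 72 mm across, 55 mm high, beside the star wheel; origin at the centre of its underside.
- jar: loose small jar, 44 mm across, 62 mm high, beyond the press; origin at the centre of its underside.
- scraper: loose ink scraper 200 mm long lying near the star wheel; origin at the underside, handle along its -x.
- brayer: loose ink roller lying beside the press, roller 90 mm wide, about 170 mm long, 37 mm high; origin near the roller, at the underside, handle along its +x.
- paint_bottle: loose bottle, 60 mm across, 160 mm high, at the right of the table; origin at the centre of its underside.
- mug: loose mug, 80 mm across, 90 mm high, at the right of the table; origin at the centre of its underside.
- brush: loose brush 220 mm long lying at the left of the table; origin at the underside.

How it is judged (in metres and radians):
On the way, in this order (a step that is already met when the one before it is completed fails the run):
1. the pawl is lifted clear while the wheel still stands in its starting notch (value of joint pawl above 0.22 rad and value of joint star_wheel between -0.25 and 0.25 rad), for 0.2 s.
2. the wheel is turned back about a notch with the pawl up (value of joint star_wheel between 0.6 and 1 rad and value of joint pawl above 0.16 rad), for 0.2 s.
At the end, for the whole second after the job is handed in: the pawl is down in the notch (joint below 0.05 rad), the wheel stands one notch back (0.62 to 0.95 rad, at rest), the block still lies on its place on the bed (within 35 mm) (value of joint pawl below 0.05 rad and value of joint star_wheel between 0.62 and 0.95 rad and velocity of joint star_wheel between -0.05 and 0.05 rad/s and horizontal distance between block and block_place below 0.035 m); the robot touches nothing.
It fails at once if the wheel is turned back nearly two notches, or wound forward (value of joint star_wheel above 1.3 rad or value of joint star_wheel below -0.35 rad).
It fails at once if the tab is pinched (pressed on both faces at once) (contact force between the fingers and tab_front above 1.5 N and contact force between the fingers and tab_back above 1.5 N).
It fails at once if a knob is pinched (pressed on both sides at once) (contact force between the fingers and knobs_rear above 1.5 N and contact force between the fingers and knobs_fore above 1.5 N).
It fails at once if the block is lifted, tipped or pushed along the bed (distance between block and block_place above 0.035 m or angle between block's own z axis and vertical above 0.3 rad).
It fails at once if a thing standing around the press is moved or lifted (distance of any of ink_tin, jar, scraper, brayer, paint_bottle, mug, brush from where it was at the start of the episode above 0.025 m).
It also fails if it takes over 64 s, if anything falls off the work surface, if the arm or the gripper's body presses on something with over 40 N, if the wrist force passes 120 N, or if a joint passes its speed limit or range.

## Robot

A 7-joint arm with a two-finger parallel gripper is mounted at the origin on the work surface. World frame = base frame: x ahead of the robot, y to its left, z up, the work surface at z = 0. Lengths are in mm, angles in degrees, forces in N, time in s.
With the tool pointing down it reaches from about 400 to 850 mm from the base axis. Payload 4.4 kg.
Tool frame: the origin (TCP) lies on the mounting face of the last link; the fingertips stand 199 mm ahead of it and the grasp point (between the pads) lies 180 mm ahead of it; x points along the fingers, y is the direction in which the jaws open and shut, and the axes are right-handed (so a half turn about x gives the same grasp; the last joint's range is limited). The gripper opens to 94 mm and grips with 3 to 60 N. Pads are 16 mm wide; open, the fingers measure 119 mm over their backs; the gripper's body (75 mm by 177 mm) begins 78 mm behind the grasp point.
Start: joints at [-80.661, 36.005, 2.206, 86.941, -1.547, 57.084, -1.146], TCP at [147.406, 633.077, 404.678] pointing down, gripper open.
Joint ranges: [-175.42, 175.42], [-21.48, 121.26], [-71.46, 75.88], [10.55, 141.38], [-63.04, 243.04], [13.31, 113.54], [-168.57, 168.57]. Speed limits (degrees/s): [147.25, 147.25, 180, 180, 180, 180, 180].

## Interface

Orientations are given as a 3x3 rotation matrix whose columns are the frame's x, y, z axes.
In Python, from station import read_state, read_camera, camera_params, close_job gives the robot as it stands. The module is installed in compiled form; this text tells all that it offers.
- The arm moves only by the tool step_arm, never from a script. Its argument "rows" is a list of rows, each a list of 7 numbers: the shift along the tool's x, y, z in mm, then the turn, a rotation vector about the tool's x, y, z in degrees, then the finger opening in mm, from 0 to 94. In form: [[dx, dy, dz, ax, ay, az, grip], ...]. A call has 1 to 5 rows; each row is the pose to reach, as a shift and turn from the pose measured when the call began, along the tool's axes at that moment; what a row does not reach only later rows make up. A row lasts 1/10 s, in which the tool goes at most 50 mm and 8.59 degrees, less where a joint would pass 70% of its speed; a pose out of reach is approached as far as the arm can. A call with a gripper value outside its range is refused whole. The fingers move at their own pace and stop on an object; the grip force is fixed at half the most. Time passes only in rows, so rows that repeat a pose let the fingers close. It gives the time, the measured TCP pose, the force and the opening at its end, in the units of the state.
- read_state(): the state, without advancing time (a new reading comes with each control period).
- read_camera(name): name is "scene" or "top" or "wrist"; returns (picture, depth): 480x640x3 uint8, blue, green, red; 480x640 float32, mm along the optical axis (not along the pixel's ray), 0 where there is no reading.
- camera_params(name): a dict with "fovy" (degrees; the focal length in pixels is half the picture's height over the tangent of half this angle, whatever the lens; pixels are square), "cx", "cy" (the principal point, pixels), "R" (3x3) and "t" (3): a world point X has camera coordinates R X + t; the wrist camera has in their place "tool_from_camera" (4x4, takes a point from camera to tool coordinates, whose origin is the TCP and whose axes are the tool frame's). Camera axes: x right, y down, z forward; pixel columns grow to the right and rows downward; lengths in mm; the calibration is good to about 2 mm. A picture is of the moment at which its call begins: read the wrist's pose just before it. camera_params takes no time and is no camera call.
- close_job(): hands the job in, once; it reports no verdict.
The state is a dict: "clock": time; "q": joint angles; "joint_vel": joint speeds; "tau": joint torques, N m; "ee_pos": TCP position; "tool_rot": TCP orientation; "contact_force": force on the tool from outside, world axes, zero at the start; "wrist_torque": the same for the moment, N m; "finger_gap": finger opening in mm.
Only numpy, scipy, OpenCV 4.12 (cv2) and the standard library are available. Lean on these libraries where they do the work, as an engineer would, in place of code of your own. Each camera call takes 0.05 s, during which the arm holds its last target. There are 200 camera calls.

## Working session

There is one attempt and no reset: what is moved stays moved. The work goes in short steps, Python scripts to look and compute and a tool call to move; the robot and the scene stay as the last step left them, time stands still between calls to the robot, and variables do not carry over. Pictures are saved under pics/ and viewed, about 8 in all and at most 12, crops included, and the job is handed in when it is done.

Besides the shell and the picture viewer there is one more tool, called after "Request:" as a command line: name --pt "numbers of a row" for each row, then --argument value for the rest. step_arm: Moves the arm, as the interface text tells. Its arguments: {"type":"object","properties":{"rows":{"type":"array"}},"required":["rows"]}

```bash
mkdir -p pics
cat > h.py <<'E'
import numpy as np,cv2
from station import *
def cloud(n):
    s=read_state(); im,d=read_camera(n); p=camera_params(n)
    f=240/np.tan(np.radians(p["fovy"])/2)
    v,u=np.mgrid[:480,:640]
    c=np.stack([(u-p["cx"])/f*d,(v-p["cy"])/f*d,d],-1).astype(float)
    if n=="wrist":
        T=np.array(p["tool_from_camera"]); c=c@T[:3,:3].T+T[:3,3]
        w=c@np.array(s["tool_rot"]).T+np.array(s["ee_pos"])
    else: w=(c-np.array(p["t"]))@np.array(p["R"])
    w[d==0]=np.nan
    return im,d,w
E
python3 - <<'E'
from h import *
s=read_state();print(s["clock"],s["ee_pos"],s["tool_rot"],s["finger_gap"])
for n in("scene","top"):
    im,d,w=cloud(n);cv2.imwrite(f"pics/{n}0.png",im);np.save(f"{n}0.npy",w)
    p=camera_params(n);print(n,p["fovy"],p["R"],p["t"],(d>0).mean())
E
```

```text
0.0 [147.32837644 632.77545784 403.7752028 ] [[-3.93805658e-04  2.26833970e-01  9.73933363e-01]
 [-1.84220739e-03  9.73931621e-01 -2.26834310e-01]
 [-9.99998226e-01 -1.88351587e-03  3.43354332e-05]] 94.10092431494496
scene 56.465967386905696 [[ 0.43803255  0.89895734  0.00178498]
 [ 0.45651774 -0.22073479 -0.86189773]
 [-0.77441529  0.37835413 -0.507079  ]] [-224.05514378 -118.50994322 1646.95870163] 0.9927115885416666
top 55.264041107366175 [[-0.02582764 -0.9994793  -0.01934091]
 [-0.99474106  0.02761377 -0.09862913]
 [ 0.09911185  0.01669184 -0.99493629]] [  21.22638135  575.50707159 1403.99329492] 0.9960774739583333
```

View pics/scene0.png

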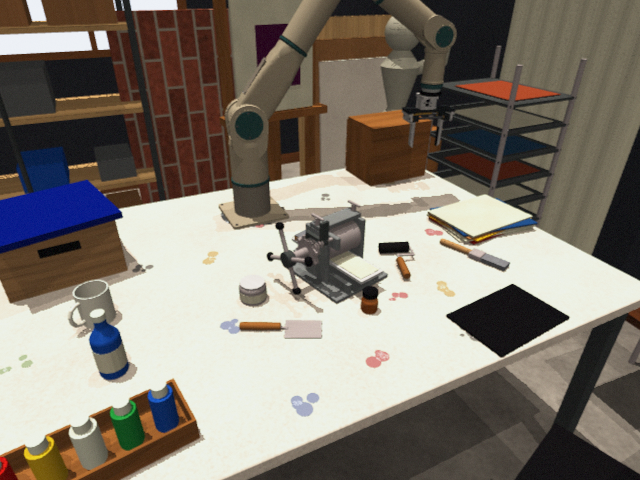

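View pics/top0.png

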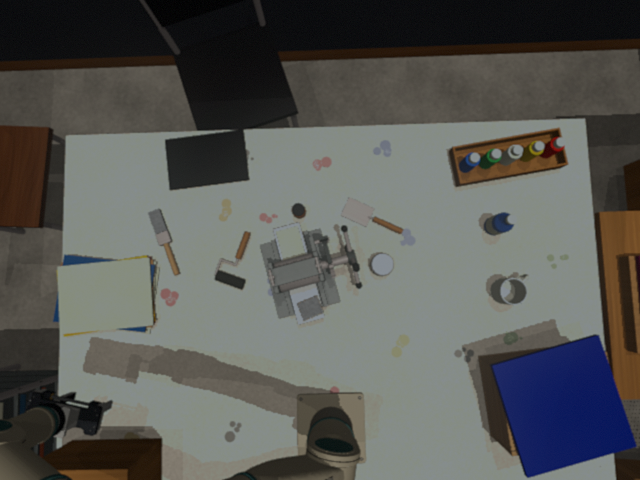

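Run:
```python
from h import *
im=cv2.imread("pics/top0.png");w=np.load("top0.npy")
a=cv2.resize(im[200:340,240:415],None,fx=4,fy=4,interpolation=cv2.INTER_CUBIC)
a=cv2.convertScaleAbs(a,alpha=1.6,beta=15)
cv2.imwrite("pics/c1.png",a)
z=w[...,2]
np.set_printoptions(linewidth=250)
for u,v in[(400,270),(150,400),(300,210)]:print(w[v,u].round())
# bed+base region: points by height
m=(z>3)&(w[...,0]>250)&(w[...,0]<850)&(abs(w[...,1])<250)
for lo,hi in[(5,30),(55,70),(70,90),(150,185),(185,212),(212,240)]:
    k=m&(z>lo)&(z<hi);n,l,st,c=cv2.connectedComponentsWithStats(k.astype(np.uint8))
    for i in range(1,n):
        if st[i,4]>5:
            P=w[l==i];r=cv2.minAreaRect(P[:,:2].astype(np.float32));print(lo,hi,st[i],P.mean(0).round(1),np.round(r[0]),np.round(r[1]),round(r[2],1))
```

```text
[ 476. -234.   -3.]
[ 94. 556.   3.]
[666.  75.  62.]
5 30 [376 158   4   6   8] [ 829.2 -174.9    6.4] [ 829. -173.] [11. 12.] 44.0
5 30 [246 161   4  19  43] [804.9 246.6  10.1] [810. 245.] [ 9. 61.] 89.6
5 30 [262 160   5   5  10] [835.4 192.3   6.3] [835. 194.] [17.  9.] 42.0
5 30 [327 165   5   4   7] [814.4 -19.6   6.8] [815. -20.] [14.  8.] 53.5
5 30 [298 167   4   4   6] [810.1  76.1   6.4] [809.  75.] [ 8. 12.] 30.2
5 30 [365 168   8  10  16] [ 789.2 -142.3    6.9] [ 792. -141.] [23. 22.] 25.1
5 30 [259 171   4   4   8] [802.2 204.2   6.8] [801. 203.] [10. 10.] 88.6
5 30 [377 174   5   5   9] [ 779.7 -178.6    6.4] [ 779. -177.] [ 7. 18.] 43.1
5 30 [250 180   4   3   6] [773.8 234.4   6.6] [773. 234.] [10.  6.] 72.1
5 30 [309 180   3   4   6] [767.2  44.8   5.7] [767.  44.] [ 7. 10.] 88.7
5 30 [257 186   9   6  13] [746.9 204.2   6.7] [746. 204.] [28. 11.] 66.9
5 30 [400 189   2   7   7] [ 724.  -244.1    6.7] [ 724. -244.] [ 4. 19.] 87.2
5 30 [364 191   3   6   7] [ 722.8 -131.4    6.2] [ 723. -131.] [ 6. 17.] 87.6
5 30 [262 197   5   3   6] [716.6 193.3   5.8] [716. 193.] 
[... 2203 characters left out ...]
5
150 185 [341 225   7   7  31] [594.6 -55.8 154.8] [595. -56.] [17. 17.] 39.7
150 185 [ 267  236   66   58 1164] [486.   71.4 176.5] [500.  68.] [128. 189.] 14.2
150 185 [352 259   5   5  15] [498.9 -79.4 163.6] [498. -79.] [12. 10.] 38.2
150 185 [329 265   5   4  14] [487.1 -15.7 153.7] [486. -16.] [11.  8.] 88.3
185 212 [320 239   5   3   7] [557.6   6.6 201.7] [558.   7.] [ 1. 12.] 12.7
185 212 [314 256   8  17  59] [491.1  20.  203.1] [491.  20.] [46. 12.] 21.1
185 212 [352 263   8   9  53] [481.5 -83.8 201.6] [482. -84.] [21. 19.] 43.3
185 212 [268 269   7  17  62] [459.9 147.7 202.7] [460. 148.] [45. 13.] 5.9
212 240 [319 235   9   5  31] [563.    2.4 223.5] [563.   3.] [10. 23.] 14.9
```

View pics/c1.png

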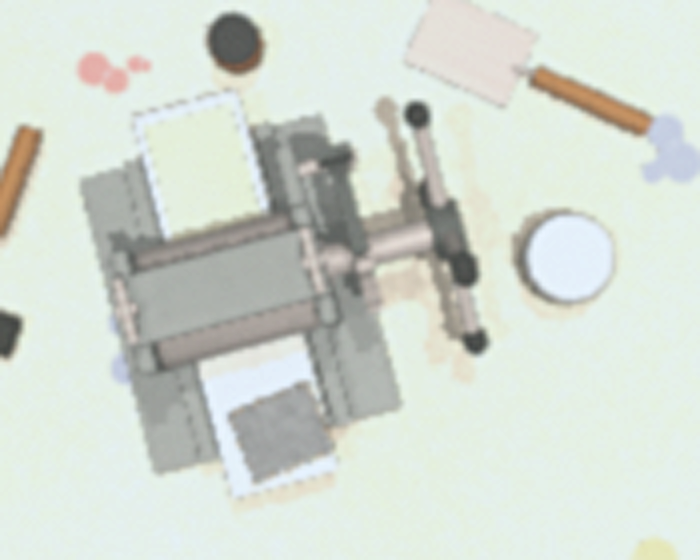

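Request:
step_arm --pt "-50 0 0 0 0 0 0" --pt "-56 -50 50 -6.7 0 0 0" --pt "-56 -534 520 -26.8 0 0 0" --pt "-56 -534 520 -26.8 0 0 0" --pt "-56 -534 520 -26.8 0 0 0"

```text
clock: 0.6
ee_pos: [251.7, 460.2, 458.5]
tool_rot: [[-0.0, -0.241, 0.97], [-0.002, 0.97, 0.241], [-1.0, -0.002, -0.001]]
contact_force: [0.6, 0.5, 0.4]
finger_gap: 57.1
```

```bash
cat >> h.py <<'E'
P0=np.array([476,84.]);Y=np.radians(13.7);ex=np.array([np.cos(Y),np.sin(Y)]);ey=np.array([-ex[1],ex[0]])
Rt=np.array([[0,-ex[1]*1.,ex[0]],[0,ex[0],ex[1]],[-1,0,0]])
def goto(px,py,ztip):
    "tool-frame shift and turn to bring fingertips to press x,y and height"
    from scipy.spatial.transform import Rotation as Ro
    s=read_state();R=np.array(s["tool_rot"]);p=np.array(s["ee_pos"])
    t=np.append(P0+px*ex+py*ey,ztip+199)
    d=R.T@(t-p);a=Ro.from_matrix(R.T@Rt).as_rotvec(degrees=True)
    q=p[:2]-P0
    print(round(s["clock"],2),"press",np.round([q@ex,q@ey,p[2]-199],1),"F",np.round(s["contact_force"],1),"gap",round(s["finger_gap"],1),"shift",np.round(d,1),"turn",np.round(a,1))
E
python3 -c "
from h import *
goto(33,-100,260)"
```

```text
0.6 press [-128.8  418.6  259.5] F [0.6 0.5 0.4] gap 57.1 shift [ 4.000e-01 -5.194e+02  1.594e+02] turn [ 0.3 -0.1  0.1]
```

Request:
step_arm --pt "0 -519 159 0 0 0 0" --pt "0 -519 159 0 0 0 0" --pt "0 -519 159 0 0 0 0" --pt "0 -519 159 0 0 0 0" --pt "0 -519 159 0 0 0 0"

```text
clock: 1.1
ee_pos: [380.2, 245.8, 459.0]
tool_rot: [[-0.0, -0.242, 0.97], [-0.002, 0.97, 0.242], [-1.0, -0.002, -0.001]]
contact_force: [1.1, 0.2, -0.3]
finger_gap: 17.8
```

```bash
python3 -c "
from h import *
goto(33,-100,260)"
```

```text
1.1 press [-54.8 179.9 260. ] F [ 1.1  0.2 -0.3] gap 17.8 shift [   0.5 -280.3   86.4] turn [ 0.3 -0.1  0.1]
```

Request:
step_arm --pt "0 -280 86 0 0 0 0" --pt "0 -280 86 0 0 0 0" --pt "0 -280 86 0 0 0 0" --pt "0 -280 86 0 0 0 0" --pt "0 -280 86 0 0 0 0"

```text
clock: 1.6
ee_pos: [508.8, 31.4, 459.3]
tool_rot: [[-0.001, -0.242, 0.97], [-0.002, 0.97, 0.242], [-1.0, -0.002, -0.001]]
contact_force: [0.0, 1.1, -0.3]
finger_gap: 0.7
```

Request:
step_arm --pt "0 -35 11 0 0 0 0" --pt "0 -35 11 0 0 0 0" --pt "0 -35 11 0 0 0 0"

```text
clock: 1.9
ee_pos: [527.8, -0.4, 458.8]
tool_rot: [[-0.002, -0.24, 0.971], [-0.002, 0.971, 0.24], [-1.0, -0.001, -0.002]]
contact_force: [-0.2, 0.4, -0.8]
finger_gap: 0.6
```

```bash
python3 -c "
from h import *
goto(33,-100,205)
im,d,w=cloud('wrist');cv2.imwrite('pics/w1.png',im);np.save('w1.npy',w)
for n,lo,hi in(('tab',215,235),('knob/screw',190,212)):
    k=((w[...,2]>lo)&(w[...,2]<hi)).astype(np.uint8);c,l,st,_=cv2.connectedComponentsWithStats(k)
    for i in range(1,c):
        if st[i,4]>60:
            q=w[l==i];r=cv2.minAreaRect(((q[:,:2]-P0)@np.c_[ex,ey]).astype(np.float32));print(n,st[i],np.median(q[:,2]).round(1),r)
"
```

```text
1.9 press [ 30.4 -94.3 259.8] F [-0.2  0.4 -0.8] gap 0.6 shift [54.8 -5.6  2.8] turn [ 0.2 -0.1  0.1]
knob/screw [ 179  136   36   45 1345] 202.2 ((-34.51837921142578, -162.54611206054688), (24.63744354248047, 19.6597843170166), 0.28610479831695557)
knob/screw [ 354  176   26   82 1260] 204.4 ((-1.7112197875976562, -63.853912353515625), (46.986663818359375, 13.842970848083496), 8.873184204101562)
knob/screw [ 570  177   40   81 1641] 203.9 ((-1.9640827178955078, 67.84760284423828), (46.60972213745117, 14.973467826843262), 9.120744705200195)
```

View pics/w1.png

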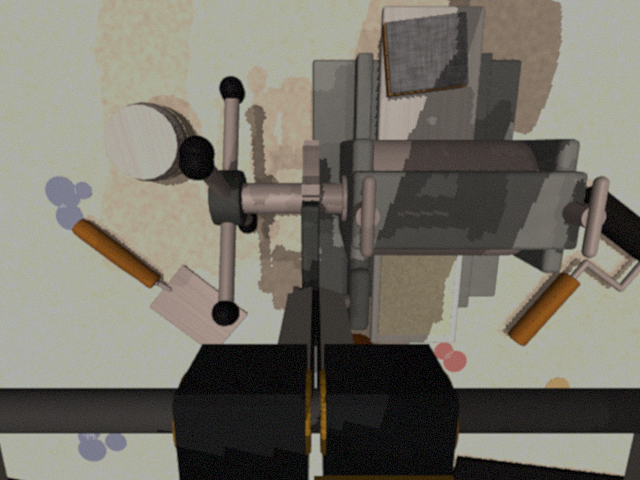

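Request:
step_arm --pt "10 -6 3 0 0 0 0" --pt "50 -6 3 0 0 0 0" --pt "57 -6 3 0 0 0 0" --pt "57 -6 3 0 0 0 0"

```text
clock: 2.35
ee_pos: [531.0, -3.4, 400.6]
tool_rot: [[-0.006, -0.244, 0.97], [-0.001, 0.97, 0.244], [-1.0, 0.0, -0.006]]
contact_force: [-0.3, 0.7, -0.4]
finger_gap: 0.5
```

```bash
python3 -c "
from h import *
goto(68,-100,203)"
```

```text
2.35 press [ 32.8 -98.  201.6] F [-0.3  0.7 -0.4] gap 0.5 shift [-1.6 -2.3 35.2] turn [ 0.4 -0.4 -0. ]
```

Request:
step_arm --pt "0 0 15 0 0 0 0" --pt "0 0 21 0 0 0 0" --pt "0 0 27 0 0 0 0" --pt "0 0 33 0 0 0 0" --pt "0 0 37 0 0 0 0"

```text
clock: 2.85
ee_pos: [566.9, 5.7, 400.4]
tool_rot: [[-0.007, -0.244, 0.97], [-0.001, 0.97, 0.244], [-1.0, 0.001, -0.007]]
contact_force: [-2.1, -1.2, -0.9]
finger_gap: 0.2
```

```bash
cat >> h.py <<'E'
def look(name):
    im,d,w=cloud("scene");b=cv2.resize(im[190:310,250:400],None,fx=4,fy=4,interpolation=cv2.INTER_CUBIC);cv2.imwrite(f"pics/{name}.png",cv2.convertScaleAbs(b,alpha=1.4,beta=20))
E
python3 -c "
from h import *
goto(70,-100,203);look('s1')"
```

```text
2.85 press [ 69.8 -97.7 201.4] F [-2.1 -1.2 -0.9] gap 0.2 shift [-1.6 -2.4  0.2] turn [ 0.4 -0.4 -0. ]
```

View pics/s1.png

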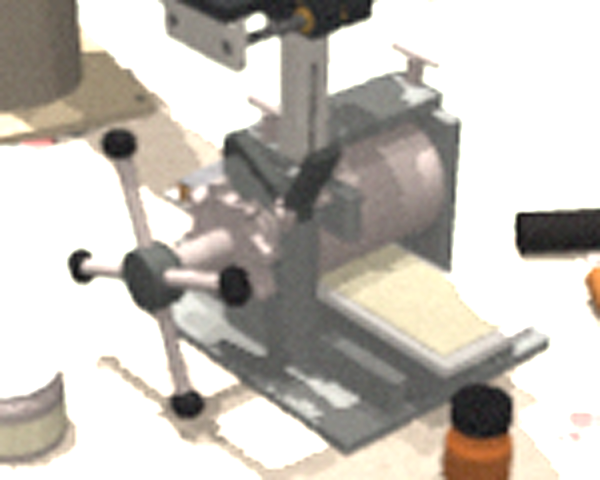

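Request:
step_arm --pt "0 0 0 0 0 0 0" --pt "0 0 -10 0 0 0 0" --pt "0 0 -30 0 0 0 0" --pt "-45 0 -35 0 0 0 0" --pt "-55 0 -40 0 0 0 0"

```text
clock: 3.4
ee_pos: [529.2, -4.5, 459.3]
tool_rot: [[0.001, -0.243, 0.97], [-0.001, 0.97, 0.243], [-1.0, -0.001, 0.001]]
contact_force: [-0.2, -0.4, 0.6]
finger_gap: 0.7
```

```bash
python3 -c "
from h import *
goto(-78,-165,255)"
```

```text
3.4 press [ 30.7 -98.6 260.3] F [-0.2 -0.4  0.6] gap 0.7 shift [   5.2  -65.7 -109.1] turn [0.4 0.  0.1]
```

Request:
step_arm --pt "0 -25 -42 0 0 0 0" --pt "0 -50 -83 0 0 0 0" --pt "2 -64 -109 0 0 0 0" --pt "2 -64 -109 0 0 0 0" --pt "2 -64 -109 0 0 0 0"

```text
clock: 3.9
ee_pos: [438.8, -93.4, 457.7]
tool_rot: [[0.003, -0.242, 0.97], [-0.001, 0.97, 0.242], [-1.0, -0.002, 0.003]]
contact_force: [0.9, 0.6, 0.2]
finger_gap: 0.2
```

```bash
python3 -c "
from h import *
goto(-78,-163,187)"
```

```text
3.9 press [ -78.1 -163.5  258.7] F [0.9 0.6 0.2] gap 0.2 shift [71.7  0.6 -0.1] turn [0.3 0.2 0.1]
```

Request:
step_arm --pt "40 0 0 0 0 0 0" --pt "70 0 0 0 0 0 0" --pt "71 0 0 0 0 0 0" --pt "71 0 10 0 0 0 0" --pt "71 0 18 0 0 0 0"

```text
clock: 4.4
ee_pos: [458.5, -88.6, 388.1]
tool_rot: [[0.007, -0.243, 0.97], [-0.001, 0.97, 0.243], [-1.0, -0.003, 0.006]]
contact_force: [-0.6, 0.0, 1.3]
finger_gap: 0.5
```

```bash
python3 -c "
from h import *
goto(13,-163,187)"
```

```text
4.4 press [ -57.8 -163.5  189.1] F [-0.6  0.   1.3] gap 0.5 shift [ 2.6  0.1 70.8] turn [0.4 0.4 0.2]
```

Request:
step_arm --pt "0 0 10 0 0 0 0" --pt "0 0 20 0 0 0 0" --pt "0 0 30 0 0 0 0" --pt "0 0 38 0 0 0 0" --pt "0 0 40 0 0 0 0"

```text
clock: 4.9
ee_pos: [498.6, -78.5, 388.5]
tool_rot: [[0.008, -0.243, 0.97], [-0.001, 0.97, 0.243], [-1.0, -0.003, 0.008]]
contact_force: [-1.6, -0.1, 2.0]
finger_gap: 0.4
```

```bash
python3 -c "
from h import *
goto(13,-163,187)"
```

```text
4.9 press [ -16.5 -163.2  189.5] F [-1.6 -0.1  2. ] gap 0.4 shift [ 2.7 -0.  29.4] turn [0.4 0.5 0.2]
```

Request:
step_arm --pt "0 0 8 0 0 0 0" --pt "0 0 15 0 0 0 0" --pt "0 0 21 0 0 0 0" --pt "0 0 26 0 0 0 0" --pt "0 0 28 0 0 0 0"

```text
clock: 5.4
ee_pos: [526.1, -71.4, 388.4]
tool_rot: [[0.008, -0.244, 0.97], [-0.001, 0.97, 0.244], [-1.0, -0.003, 0.007]]
contact_force: [-1.7, -0.8, -2.5]
finger_gap: 0.6
```

```bash
cat >> h.py <<'E'
def knob(cam="top"):
    im,d,w=cloud(cam);q=(w[...,:2]-P0)@np.c_[ex,ey]
    # dark pixels near the star wheel plane
    k=((abs(q[...,1]+163)<16)&(w[...,2]>178)&(w[...,2]<215)&(abs(q[...,0])<70)&(im.max(2)<60)).astype(np.uint8)
    c,l,st,_=cv2.connectedComponentsWithStats(k)
    for i in range(1,c):
        if st[i,4]>8:
            m=l==i;print(cam,"knob px",st[i],"x",q[m][:,0].min().round(1),q[m][:,0].max().round(1),"y",q[m][:,1].mean().round(1),"z",w[m][:,2].max().round(1))
E
python3 -c "
from h import *
goto(-30,-163,255);knob('top');knob('wrist');look('s2')"
```

```text
5.4 press [  11.9 -162.9  189.4] F [-1.7 -0.8 -2.5] gap 0.6 shift [-65.9  -0.  -41.4] turn [0.4 0.4 0.2]
wrist knob px [294 287  51  91 557] x 3.4 44.7 y -162.8 z 215.0
wrist knob px [288 294   8   9  23] x 3.6 4.7 y -173.0 z 210.2
wrist knob px [286 302  11   6  26] x 3.7 4.8 y -172.7 z 214.2
```

View pics/s2.png

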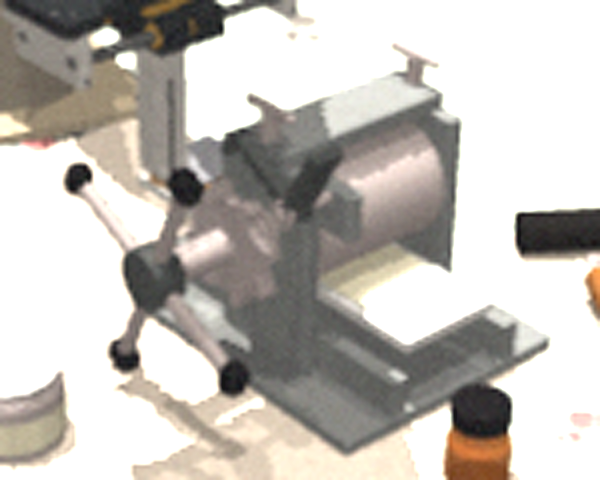

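Request:
step_arm --pt "0 0 -8 0 0 0 0" --pt "0 0 -25 0 0 0 0" --pt "-45 0 -30 0 0 0 0" --pt "-70 0 -60 0 0 0 0" --pt "-70 0 -100 0 0 0 0"

```text
clock: 6.05
ee_pos: [429.6, -96.1, 461.4]
tool_rot: [[0.02, -0.245, 0.969], [-0.002, 0.97, 0.245], [-1.0, -0.007, 0.019]]
contact_force: [0.1, -0.8, -0.6]
finger_gap: 0.5
```

```bash
python3 -c "
from h import *
goto(-30,-60,260);knob('wrist')
im,d,w=cloud('scene');q=(w[...,:2]-P0)@np.c_[ex,ey];m=(abs(q[...,1]+163)<18)&(w[...,2]>175)&(w[...,2]<215)&(abs(q[...,0])<70)&(im.max(2)<70);P=w[m]
print('scene',m.sum(),q[m].min(0),q[m].max(0),q[m].mean(0),P[:,2].mean() if m.any() else 0)
im,d,w=cloud('wrist');cv2.imwrite('pics/w2.png',im)
"
```

```text
6.05 press [ -87.7 -164.   262.4] F [ 0.1 -0.8 -0.6] gap 0.5 shift [  2.8 103.5  58.5] turn [0.5 1.1 0.4]
wrist knob px [312 434   8   8  57] x 34.2 43.1 y -164.0 z 204.9
scene 71 [  26.84573612 -175.89531031] [  49.11917167 -156.97017851] [  40.35614105 -167.06372317] 195.40276327389398
```

View pics/w2.png

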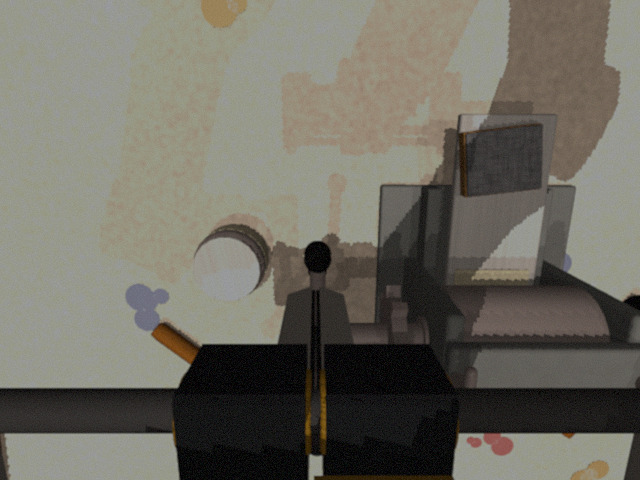

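```bash
python3 -c "
from h import *
im,d,w=cloud('wrist');q=(w[...,:2]-P0)@np.c_[ex,ey]
m=np.zeros(d.shape,bool);m[235:280,295:340]=1;m&=(im.max(2)<45)&(w[...,2]>100)
print('rear knob x',q[m][:,0].min(),q[m][:,0].max(),'topz',np.percentile(w[m][:,2],98),w[m][:,2].min())
im,d,w=cloud('top');z=w[...,2];q=(w[...,:2]-P0)@np.c_[ex,ey]
m=(z>72)&(z<90)&(abs(q[...,1])<45)&(q[...,0]<-60)
print('block',cv2.minAreaRect(q[m].astype(np.float32)))
w0=np.load('top0.npy');q0=(w0[...,:2]-P0)@np.c_[ex,ey];m=(w0[...,2]>72)&(w0[...,2]<90)&(abs(q0[...,1])<45)&(q0[...,0]<-60)
print('block0',cv2.minAreaRect(q0[m].astype(np.float32)))
"
```

```text
rear knob x -94.72381102160543 -68.16714973799306 topz 161.19836698948177 142.62559211891715
block ((-244.57211303710938, 0.029071807861328125), (83.20911407470703, 350.6490478515625), 89.25519561767578)
block0 ((-270.51837158203125, 0.6710395812988281), (81.0103759765625, 412.3871154785156), 88.87786865234375)
```

Request:
step_arm --pt "0 15 48 0 1 0 0" --pt "0 30 96 0 1 0 0" --pt "0 45 144 0 1 0 0" --pt "0 60 192 0 1 0 0" --pt "0 66 218 0 1 0 0"

```text
clock: 6.8
ee_pos: [627.8, 25.7, 459.6]
tool_rot: [[-0.003, -0.248, 0.969], [-0.003, 0.969, 0.248], [-1.0, -0.002, -0.004]]
contact_force: [-0.1, -0.2, -0.2]
finger_gap: 0.9
```

```bash
python3 -c "
from h import *
goto(130,-98,196)
im,d,w=cloud('wrist');q=(w[...,:2]-P0)@np.c_[ex,ey];m=(abs(q[...,1]+98)<16)&(w[...,2]>205)&(w[...,2]<228)&(q[...,0]<115)
print(m.sum(),q[m].min(0),q[m].max(0),w[m][:,2].max())"
```

```text
6.8 press [133.7 -92.6 260.6] F [-0.1 -0.2 -0.2] gap 0.9 shift [64.7 -5.2 -3.5] turn [ 0.7 -0.2  0.1]
1269 [  79.38045579 -109.72145035] [ 94.66526553 -85.6853452 ] 220.65285428882385
```

Request:
step_arm --pt "40 -5 0 0 0 0 0" --pt "65 -5 0 0 0 0 0" --pt "65 -5 -10 0 0 0 0" --pt "65 -5 -20 0 0 0 0" --pt "65 -5 -28 0 0 0 0"

```text
clock: 7.35
ee_pos: [603.8, 15.1, 395.7]
tool_rot: [[0.002, -0.25, 0.968], [-0.002, 0.968, 0.25], [-1.0, -0.002, 0.001]]
contact_force: [0.5, -0.4, -0.2]
finger_gap: 0.5
```

```bash
python3 -c "
from h import *
goto(77,-98,196)"
```

```text
7.35 press [107.8 -97.2 196.7] F [ 0.5 -0.4 -0.2] gap 0.5 shift [  0.6  -0.4 -30.8] turn [0.8 0.1 0.1]
```

Request:
step_arm --pt "0 0 -9 0 0 0 0" --pt "0 0 -16 0 0 0 0" --pt "0 0 -22 0 0 0 0" --pt "0 0 -27 0 0 0 0" --pt "0 0 -28 0 0 0 0"

```text
clock: 7.85
ee_pos: [576.1, 7.9, 395.8]
tool_rot: [[0.002, -0.25, 0.968], [-0.002, 0.968, 0.25], [-1.0, -0.002, 0.001]]
contact_force: [1.6, -0.1, 0.0]
finger_gap: 0.3
```

Request:
step_arm --pt "0 0 -1 0 0 0 0" --pt "0 0 -2 0 0 0 0" --pt "0 0 -3 0 0 0 0"

```text
clock: 8.15
ee_pos: [573.5, 7.2, 395.7]
tool_rot: [[0.002, -0.25, 0.968], [-0.002, 0.968, 0.25], [-1.0, -0.002, 0.002]]
contact_force: [2.4, 0.9, -1.3]
finger_gap: 0.3
```

```bash
python3 -c "
from h import *
goto(77,-98,196)"
```

```text
8.15 press [ 76.5 -97.7 196.7] F [ 2.4  0.9 -1.3] gap 0.3 shift [ 0.7 -0.3  0.5] turn [0.8 0.1 0.1]
```

Request:
step_arm --pt "0 0 -1 0 0 0 0" --pt "0 0 -2 0 0 0 0" --pt "0 0 -2 0 0 0 0"

```text
clock: 8.45
ee_pos: [572.6, 7.1, 395.8]
tool_rot: [[0.006, -0.25, 0.968], [-0.001, 0.968, 0.25], [-1.0, -0.003, 0.005]]
contact_force: [6.0, 1.0, -2.7]
finger_gap: 0.4
```

Request:
step_arm --pt "0 0 -1 0 0 0 0" --pt "0 0 -2 0 0 0 0" --pt "0 0 -2 0 0 0 0"

```text
clock: 8.75
ee_pos: [571.8, 7.0, 395.8]
tool_rot: [[0.01, -0.25, 0.968], [-0.001, 0.968, 0.25], [-1.0, -0.003, 0.009]]
contact_force: [6.6, 1.7, -3.9]
finger_gap: 0.3
```

Request:
step_arm --pt "0 0 10 0 -0.5 0 0" --pt "0 0 35 0 -0.5 0 0" --pt "-20 0 55 0 -0.5 0 0" --pt "-60 0 65 0 -0.5 0 0" --pt "-70 0 65 0 -0.5 0 0"

```text
clock: 9.25
ee_pos: [635.6, 23.7, 469.6]
tool_rot: [[0.023, -0.251, 0.968], [0.002, 0.968, 0.251], [-1.0, -0.004, 0.022]]
contact_force: [0.7, 0.4, 0.7]
finger_gap: 0.7
```

```bash
python3 -c "
from h import *
goto(130,-98,260);look('s3')
for n in('wrist','top'):
    im,d,w=cloud(n);q=(w[...,:2]-P0)@np.c_[ex,ey];m=(abs(q[...,1]+98)<16)&(w[...,2]>214)&(w[...,2]<230)&(abs(q[...,0]-75)<25)
    if m.any():print(n,m.sum(),q[m].min(0),q[m].max(0),np.median(q[m],0),w[m][:,2].max())
knob('top')
im,d,w=cloud('scene');q=(w[...,:2]-P0)@np.c_[ex,ey];m=(abs(q[...,1]+163)<18)&(w[...,2]>175)&(w[...,2]<215)&(abs(q[...,0])<70)&(im.max(2)<70)
print('scene knob',q[m].min(0),q[m].max(0),q[m].mean(0))
"
```

```text
9.25 press [140.7 -96.4 270.6] F [0.7 0.4 0.7] gap 0.7 shift [ 10.4  -1.4 -11. ] turn [0.8 1.3 0.2]
wrist 746 [  59.44763352 -109.43851741] [ 67.50923654 -85.88054031] [ 63.47168986 -97.70135552] 226.12451806991888
top knob px [346 239   6   8  40] x 24.8 45.9 y -162.8 z 209.6
scene knob [  25.35887449 -173.67876286] [  50.72261111 -157.24465122] [  40.9376373  -166.97414888]
```

View pics/s3.png

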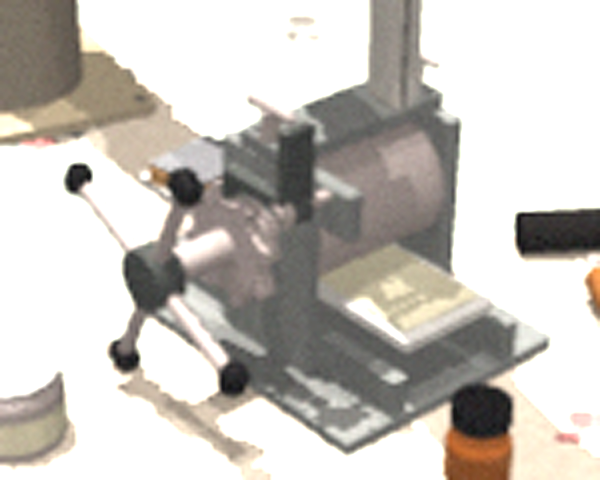

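```bash
python3 -c "
from station import *
print(close_job())"
```

```text
the job is handed in; nothing more can be done
None
```

I finished the job and handed it in at about 9.5 s on the robot's clock. No verdict is given, so the results below come from my own camera checks.

With the fingers closed and only pushing:
1. **Pawl lifted:** I pushed the thumb tab over, which raised the pawl to about 0.46 rad, and it stayed up.
2. **Wheel turned:** I pushed the top knob about one notch backward.
3. **Pawl lowered:** I pushed the tab back until it met firm resistance, at about 7 N.

**Last checks:**
- **Tab:** it stands upright, at x = 59 to 67.5 mm in the press frame. That matches a fully lowered pawl within the 2 mm calibration.
- **Wheel:** the top camera gives about 0.80 rad after the pawl was lowered. Earlier wrist and scene readings gave 0.83 to 0.85 rad. All are inside the 0.62 to 0.95 rad limits.
- **Robot:** the hand was clear of everything, about 270 mm up.
- **Block and loose things:** my numeric check of the block failed because the mask also picked up things other than the block. I relied on pictures instead: the wrist view after the wheel was turned showed the block lying flat on the bed. I did not measure the other loose things again, but the fingers stayed above 185 mm whenever they were near the press.

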